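# Set the lamp stand to its mark and lock it with one hand

### The arm

A 7-joint arm with a two-finger parallel gripper is mounted at the origin on the work surface. World frame = base frame: x ahead of the robot, y to its left, z up, the work surface at z = 0. Lengths are in m, angles in rad, forces in N, time in s.
With the tool pointing down it reaches from about 0.4 to 0.85 m from the base axis. Payload 4.5 kg.
Tool frame: the origin (TCP) lies on the centre line of the jaws, within the pads' length; the fingertips stand 11 mm ahead of it and the grasp point (between the pads) lies 8 mm behind it; z points along the fingers, y is the line along which they close (so a half turn about z gives the same grasp; the last joint's range is limited). The gripper opens to 88 mm and grips with 3 to 60 N. Pads are 18 mm wide; open, the fingers measure 123 mm over their backs; the gripper's body (75 mm by 187 mm) begins 45 mm behind the grasp point.
Start: joints at [1.341, 0.689, -0.195, 1.565, 0.157, 0.902, -0.215], TCP at [0.163, -0.603, 0.25] pointing down, gripper open.
Joint ranges: [-3.01, 3.01], [-0.46, 2.08], [-1.47, 1.51], [0.13, 2.56], [-1, 4.14], [0.04, 2.09], [-2.66, 2.66]. Speed limits (rad/s): [2.57, 2.57, 3.14, 3.14, 3.14, 3.14, 3.14].

### API

Orientations are given as a unit quaternion [x, y, z, w].
In Python, from plant import * gives the robot as it stands. The module is installed in compiled form; this text tells all that it offers.
- The arm moves only by the tool send_rows, never from a script. Its argument "motion" is a list of rows, each an object of numbers: "x", "y", "z": the shift along the tool's x, y, z in cm; "rx", "ry", "rz": the turn, a rotation vector about the tool's x, y, z in rad; "jaw": the finger opening in cm, from 0 to 8.81. In form: [{"x": .., "y": .., "z": .., "rx": .., "ry": .., "rz": .., "jaw": ..}, ...]. A call has exactly 5 rows; each row shifts and turns the commanded pose from where the row before left it, along the tool's axes as they then stand; what a row does not reach is not made up. A row lasts 1/10 s, in which the tool goes at most 50 mm and 8.59 degrees, less where a joint would pass 70% of its speed; a pose out of reach is approached as far as the arm can. A call is refused whole if a number of a shift passes 5 or a number of a turn 0.15, either way. A call with a gripper value outside its range is refused whole. The fingers move at their own pace and stop on an object; "grip_force" is the grip in N (left out, the last holds). Time passes only in rows, so rows that do not move let the fingers close, or fill a call up. It gives the time, the measured TCP pose, the force, the opening and the grip force at its end, in the units of the state.
- get_state(): the state, without advancing time (a new reading comes with each control period).
- snapshot(name): name is "side" or "top" or "wrist"; returns a dict with "img" (384x512x3 uint8, red, green, blue), "vertical_fov" (degrees; the focal length in pixels is half the picture's height over the tangent of half this angle, whatever the lens; pixels are square), "cx", "cy" (the principal point, pixels), "extrinsics" (4x4, takes a point from camera to world coordinates). Camera axes: x right, y up, looking along -z (the intrinsics and any distortion apply to the point x, -y, -z); pixel columns grow to the right and rows downward; lengths in m; the calibration is good to about 2 mm. A picture is of the moment at which its call begins. There is no depth.
- finish_job(): hands the job in; it is judged then, once.
The state is a dict: "clock": time; "q": joint angles; "qd": joint speeds; "joint_torque": joint torques, N m; "tool_pos": TCP position; "eef_rot": TCP orientation; "contact_force": force on the tool from outside, world axes, zero at the start; "moment": the same for the moment, N m; "opening": opening from 0.0 (shut) to 1.0 (fully open); "finger_force": force on a finger pad.
Only numpy, scipy, OpenCV 4.12 (cv2) and the standard library are available. Lean on these libraries where they do the work, as an engineer would, in place of code of your own. Each camera call takes 0.05 s, during which the arm holds its last target. There are 200 camera calls.

### The job

Set the height of the small lamp stand with one hand: take its aluminium riser gently between the fingers just above the clutch, raise it until the lower edge of its red ring is level with the clutch's rim, and, holding it there, turn your hand so that a finger sweeps the yellow thumb lever round clockwise until it is fully closed. Do not press hard on the riser, which is a thin tube, or force the lever at its stop, and leave the other things on the bench alone. Finish still holding the riser at its mark with the lever closed: do not let go, as the lamp is about to be put on.

Things in the scene. Friction and masses are not known exactly. Their poses are not given: they have to be found in the camera images.
- riser: Telescopic riser: upright aluminium tube, 20 mm across, thin walled (dented by a grip above 70 N; 20 to 40 N is plenty). Slides and turns freely in the clutch; about 0.3 kg; drops to its lowest position if let go with the lever open. Origin: on its axis at the lower edge of its red ring (6 mm tall); z up. At the mark it is level with clutch_rim (within 4 mm); at the start 26 mm below (riser at its lowest), hidden.
- riser_top (a point): Top of the riser, 94 mm above the red ring's lower edge. The top 24 mm is a steel spigot 16 mm across; the 20 mm tube ends below it, 70 mm above the red ring's lower edge. So 68 mm of the riser stand above the rim at the start and 94 mm at the mark.
- riser_grip (a point): Point on the riser's axis 55 mm above the red ring's lower edge, where to grip. Fingertips may reach up to 20 mm below it: they then clear the clutch's rim by 9 mm at the start, and at the mark they overlap the upper 19 mm of the lever's blade, which is enough to sweep it.
- clutch_rim (a point): Centre of the upper rim of the stand's clutch, on the riser's axis, 150 mm above the bench; z up. The rim is a grey ring 33 mm across; 5 mm lower lies a grey cam ring 47 mm across. The stand's round dark cast base is 160 mm across and does not shift.
- thumb_lever: Yellow thumb lever that turns the clutch's cam ring about the riser's axis. Origin: on that axis at rim height (same point as clutch_rim); x points level from the axis to the upturned blade, z up. The blade stands from 20 mm below to 54 mm above the rim and from 23 to 39 mm off the axis; it is 9 mm thick across (y).
- thumb_blade (a point): Middle of the upper part of the lever's blade, 31 mm off the riser's axis and 35 mm above the rim.
- clutch_lever (a joint): Angle of the thumb lever, rad: 0 fully open, 0.95 fully closed at its stop, growing clockwise seen from above. Starts between 0 and 0.2, stays where it is left, takes about 4 N at the blade to move (a little more near the end, where the clutch bites on the riser). Pushing the blade with over 40 N counts as forcing it.
- lamp_head: Leave alone: black LED lamp head with a white face and a wire yoke, 100 x 150 mm and 22 mm thick with about 70 mm of yoke and socket on its -x side, lying on its back to the left; origin under its centre.
- tack_hammer: Leave alone: hammer, 270 mm long, lying on the bench to the right; origin under its centre.
- tack_jar: Leave alone: glass jar with a brass lid, 66 mm wide, 85 mm tall, towards the back; origin under its centre.
- twine_spool: Leave alone: wooden spool, 60 mm wide, 70 mm tall, towards the back; origin under its centre.
- tape_measure: Leave alone: yellow and black tape measure, 72 x 42 x 64 mm, towards the back left; origin under its centre.
- glue_bottle: Leave alone: white bottle with a red cap, 58 mm wide, 130 mm tall, towards the back; origin under its centre.
- tablet: Leave alone: tablet computer, 175 x 250 x 8 mm, lying face up on the right; origin under its centre.
Things that resemble listed ones, but are neither listed nor needed, are in the scene too. Leave any blue or green look-alike of the part that bears riser alone.

How it is judged:
By the outcome, as a careful person would: the job done as asked, in the order asked, and still so for the second after the job is handed in, while the arm keeps its last pose, push and grip.
It also fails if it takes over 40 s, if anything falls off the work surface, if the arm or the gripper's body presses on something with over 40 N, if the wrist force passes 120 N, or if a joint passes its speed limit or range.

## Working session

There is one attempt and no reset: what is moved stays moved. The work goes in short steps, Python scripts to look and compute and a tool call to move; the robot and the scene stay as the last step left them, time stands still between calls to the robot, and variables do not carry over. Pictures are saved under pics/ and viewed, at most 10 in all, crops included, and the job is handed in when it is done.

Besides the shell and the picture viewer there is one more tool, called after "Call:" as name(argument=value, ...), one argument or row to a line, values as JSON. send_rows: Moves the arm, as the interface text tells. Its arguments: {"type":"object","properties":{"motion":{"type":"array"},"grip_force":{"type":"number"}},"required":["motion"]}

```bash
mkdir -p pics
python3 - <<'E'
from plant import *
import cv2,numpy as np
print(get_state())
ims=[]
for n in("side","top"):
    s=snapshot(n);cv2.imwrite(f"pics/{n}0.png",s["img"][:,:,::-1]);ims.append(s["img"][:,:,::-1])
    print(n,s["vertical_fov"],s["cx"],s["cy"],s["extrinsics"],[k for k in s])
E
```

```text
{'clock': 0.0, 'q': array([ 1.34080457,  0.68996821, -0.19451245,  1.56633868,  0.15730064,
        0.90247065, -0.21510507]), 'qd': array([-0.00115164, -0.00045602, -0.00108776, -0.00092105,  0.00042361,
        0.00096286, -0.00023769]), 'joint_torque': array([-4.52951062e-04, -5.27564120e+01, -1.26726441e+00, -1.53428417e+01,
       -5.27399895e-02,  6.49827954e-03,  1.85803915e-04]), 'tool_pos': array([ 0.16276168, -0.60281196,  0.24892123]), 'eef_rot': array([ 9.91308820e-01,  1.31552340e-01, -1.81742668e-04, -8.78183223e-04]), 'contact_force': array([ 0.25332201, -0.2669139 ,  0.34511992]), 'moment': array([-0.03296199, -0.01501004, -0.02805805]), 'finger_force': 0.0, 'opening': 1.0013201476547884}
side 42.547529732429965 255.46171037708962 185.84861054542438 [[ 0.87135852  0.35193614 -0.34187027 -0.14172375]
 [-0.49044037  0.6045418  -0.62769216 -1.19760238]
 [-0.01423269  0.71461189  0.69937635  1.46633668]
 [ 0.          0.          0.          1.        ]] ['img', 'vertical_fov', 'cx', 'cy', 'extrinsics']
top 44.539800707381865 256.16806858630986 184.5050474145688 [[ 0.0036426   0.99877898 -0.04926739  0.42905291]
 [-0.99990981  0.00300098 -0.01309098 -0.04198551]
 [-0.01292715  0.04931063  0.99869983  1.61786364]
 [ 0.          0.          0.          1.        ]] ['img', 'vertical_fov', 'cx', 'cy', 'extrinsics']
```

View pics/side0.png

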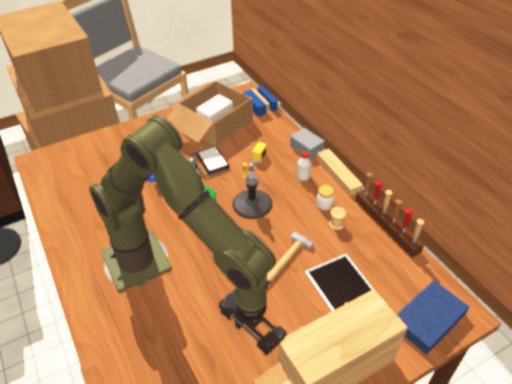

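View pics/top0.png

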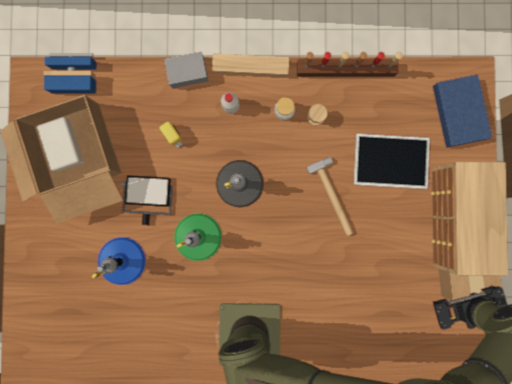

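Side: the dark stand is at about (252,190). Top: the dark stand is at (240,184), with the lever to its left (down-left); the green and blue stands are look-alikes. Next I'll measure and zoom in.

```bash
cat > h.py <<'E'
from plant import *
import cv2,numpy as np
def K(s):
    f=192/np.tan(np.radians(s["vertical_fov"])/2); return f,s["cx"],s["cy"]
def ray(s,u,v):
    f,cx,cy=K(s);E=np.array(s["extrinsics"])
    d=E[:3,:3]@np.array([(u-cx)/f,-(v-cy)/f,-1.]);return E[:3,3],d/np.linalg.norm(d)
def onz(s,u,v,z):
    o,d=ray(s,u,v);return o+d*(z-o[2])/d[2]
def proj(s,p):
    f,cx,cy=K(s);E=np.array(s["extrinsics"]);c=E[:3,:3].T@(np.array(p)-E[:3,3])
    return np.array([cx+f*c[0]/-c[2],cy-f*c[1]/-c[2]])
def meet(s1,a,s2,b):
    o,d=ray(s1,*a);p,e=ray(s2,*b)
    t=np.linalg.lstsq(np.c_[d,-e],p-o,rcond=None)[0];A=o+d*t[0];B=p+e*t[1];return (A+B)/2,np.linalg.norm(A-B)
def ymask(s,lo=(18,110,90),hi=(35,255,255)):
    return cv2.inRange(cv2.cvtColor(s["img"],cv2.COLOR_RGB2HSV),lo,hi)
E
python3 - <<'E'
from h import *
s=snapshot("top");t=s
g=s["img"].max(axis=2)
m=((g<75)*255).astype(np.uint8)[150:215,205:275]
m=cv2.morphologyEx(m,cv2.MORPH_CLOSE,np.ones((7,7)))
c=max(cv2.findContours(m,0,1)[0],key=cv2.contourArea)
h=cv2.convexHull(c);e=cv2.fitEllipse(h);print(e)
cx,cy=e[0][0]+205,e[0][1]+150
print("base",onz(s,cx,cy,.02))
S=snapshot("side")
a=cv2.resize(t["img"][155:215,205:275],None,fx=8,fy=8,interpolation=2)[:480]
b=cv2.resize(S["img"][155:220,220:285],None,fx=8,fy=8,interpolation=2)[:480]
print(a.shape,b.shape)
cv2.imwrite("pics/z1.png",cv2.resize(np.hstack([a,b[:, :480]]),None,fx=.75,fy=.75)[:,:,::-1])
E
```

```text
((35.15632629394531, 33.21923065185547), (44.378265380859375, 45.28375244140625), 172.89097595214844)
base [0.51210942 0.03365158 0.02      ]
(480, 560, 3) (480, 520, 3)
```

View pics/z1.png

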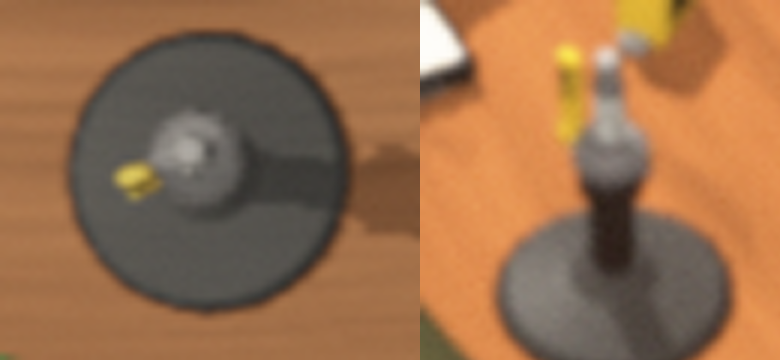

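Crop: in the top view the riser top is at about (236.7,180) and the blade at (227.5,185). In the side view the riser top is at about (251.3,164) and the blade top at (244.5,163).

Run:
```python
from h import *
t=snapshot("top");s=snapshot("side")
print("top of riser",onz(t,236.7,180,.218),meet(t,(236.7,180),s,(251.3,163.7)))
print("rim", onz(t,205+197/6,155+160/6,.147))
b=meet(t,(227.,185),s,(244.5,163));print("blade",b,onz(t,227,185,.204))
m=ymask(t)[170:200,215:245];M=cv2.moments(m,True);u=M["m10"]/M["m00"]+215;v=M["m01"]/M["m00"]+170
print(u,v,onz(t,u,v,.19))
```

```text
top of riser [0.51143377 0.03467945 0.218     ] (array([0.51212387, 0.03419983, 0.21962542]), np.float64(0.001754274512147709))
rim [0.51037383 0.03497277 0.147     ]
blade (array([0.49804482, 0.06393233, 0.20659515]), np.float64(0.0025254568060403084)) [0.49703865 0.06468987 0.204     ]
227.58620689655172 184.44827586206895 [0.49940297 0.06396686 0.19      ]
```

Call:
send_rows(
  motion=[
    {"x":2.5,"y":-2.6,"z":-0.5,"jaw":8.8},
    {"x":2.5,"y":-2.6,"z":-0.5,"jaw":8.8},
    {"x":2.5,"y":-2.6,"z":-0.5,"jaw":8.8},
    {"x":2.5,"y":-2.6,"z":-0.5,"jaw":8.8},
    {"x":2.5,"y":-2.6,"z":-0.5,"jaw":8.8},
  ],
)

```text
schema error: expected keys x, y, z, rx, ry, rz, jaw
```

Call:
send_rows(
  motion=[
    {"x":2.5,"y":-2.6,"z":-0.5,"jaw":8.8},
    {"x":2.5,"y":-2.6,"z":-0.5,"jaw":8.8},
    {"x":2.5,"y":-2.6,"z":-0.5,"jaw":8.8},
    {"x":2.5,"y":-2.6,"z":-0.5,"jaw":8.8},
    {"x":2.5,"y":-2.6,"z":-0.5,"jaw":8.8},
  ],
)

```text
schema error: expected keys x, y, z, rx, ry, rz, jaw
```

Call:
send_rows(
  motion=[
    {"x":2.5,"y":-2.6,"z":0,"jaw":8.8},
    {"x":2.5,"y":-2.6,"z":0,"jaw":8.8},
    {"x":2.5,"y":-2.6,"z":0,"jaw":8.8},
    {"x":2.5,"y":-2.6,"z":0,"jaw":8.8},
    {"x":2.5,"y":-2.6,"z":0,"jaw":8.8},
  ],
)

```text
schema error: expected keys x, y, z, rx, ry, rz, jaw
```

Call:
send_rows(
  motion=[
    {"x":2.5,"y":-2.6,"z":-0.5,"rx":0,"ry":0,"rz":0,"jaw":8.8},
    {"x":2.5,"y":-2.6,"z":-0.5,"rx":0,"ry":0,"rz":0,"jaw":8.8},
    {"x":2.5,"y":-2.6,"z":-0.5,"rx":0,"ry":0,"rz":0,"jaw":8.8},
    {"x":2.5,"y":-2.6,"z":-0.5,"rx":0,"ry":0,"rz":0,"jaw":8.8},
    {"x":2.5,"y":-2.6,"z":-0.5,"rx":0,"ry":0,"rz":0,"jaw":8.8},
  ],
)

```text
clock: 0.8
tool_pos: [0.2503, -0.444, 0.275]
eef_rot: [0.991, 0.131, 0.0, 0.0]
contact_force: [-0.4, -0.0, -0.3]
opening: 1.0
finger_force: 0.0
```

Call:
send_rows(
  motion=[
    {"x":2.5,"y":-2.6,"z":-0.5,"rx":0,"ry":0,"rz":0,"jaw":8.8},
    {"x":2.5,"y":-2.6,"z":-0.5,"rx":0,"ry":0,"rz":0,"jaw":8.8},
    {"x":2.5,"y":-2.6,"z":-0.5,"rx":0,"ry":0,"rz":0,"jaw":8.8},
    {"x":2.5,"y":-2.6,"z":-0.5,"rx":0,"ry":0,"rz":0,"jaw":8.8},
    {"x":2.5,"y":-2.6,"z":-0.5,"rx":0,"ry":0,"rz":0,"jaw":8.8},
  ],
)

```text
clock: 1.3
tool_pos: [0.3371, -0.2859, 0.3001]
eef_rot: [0.991, 0.131, 0.0, 0.0]
contact_force: [1.4, 0.3, 0.2]
opening: 0.997
finger_force: 0.0
```

Call:
send_rows(
  motion=[
    {"x":2.5,"y":-2.6,"z":0,"rx":0,"ry":0,"rz":0,"jaw":8.8},
    {"x":2.5,"y":-2.6,"z":0,"rx":0,"ry":0,"rz":0,"jaw":8.8},
    {"x":2.5,"y":-2.6,"z":0,"rx":0,"ry":0,"rz":0,"jaw":8.8},
    {"x":2.5,"y":-2.6,"z":0,"rx":0,"ry":0,"rz":0,"jaw":8.8},
    {"x":2.5,"y":-2.6,"z":0,"rx":0,"ry":0,"rz":0,"jaw":8.8},
  ],
)

```text
clock: 1.8
tool_pos: [0.4239, -0.1278, 0.2999]
eef_rot: [0.991, 0.131, 0.0, 0.0]
contact_force: [1.6, 0.2, 0.2]
opening: 0.999
finger_force: 0.0
```

Call:
send_rows(
  motion=[
    {"x":2.5,"y":-2.6,"z":0,"rx":0,"ry":0,"rz":0,"jaw":8.8},
    {"x":2.5,"y":-2.6,"z":0,"rx":0,"ry":0,"rz":0,"jaw":8.8},
    {"x":2.5,"y":-2.6,"z":0,"rx":0,"ry":0,"rz":0,"jaw":8.8},
    {"x":2.5,"y":-2.7,"z":0,"rx":0,"ry":0,"rz":0,"jaw":8.8},
    {"x":2.5,"y":-2.8,"z":0,"rx":0,"ry":0,"rz":0,"jaw":8.8},
  ],
)

```text
clock: 2.3
tool_pos: [0.5099, 0.0331, 0.2998]
eef_rot: [0.991, 0.131, 0.0, 0.0]
contact_force: [0.2, -0.6, 0.2]
opening: 0.998
finger_force: 0.0
```

Call:
send_rows(
  motion=[
    {"x":0,"y":0,"z":0,"rx":0,"ry":0,"rz":-0.14,"jaw":8.8},
    {"x":0,"y":0,"z":0,"rx":0,"ry":0,"rz":-0.14,"jaw":8.8},
    {"x":0,"y":0,"z":0,"rx":0,"ry":0,"rz":-0.14,"jaw":8.8},
    {"x":0,"y":0,"z":0,"rx":0,"ry":0,"rz":-0.14,"jaw":8.8},
    {"x":0,"y":0,"z":0,"rx":0,"ry":0,"rz":-0.14,"jaw":8.8},
  ],
)

```text
clock: 2.8
tool_pos: [0.5093, 0.0319, 0.2997]
eef_rot: [0.885, 0.466, -0.0, 0.0]
contact_force: [-0.3, 0.1, -0.0]
opening: 1.001
finger_force: 0.0
```

Call:
send_rows(
  motion=[
    {"x":0,"y":0,"z":0,"rx":0,"ry":0,"rz":-0.14,"jaw":8.8},
    {"x":0,"y":0,"z":0,"rx":0,"ry":0,"rz":-0.14,"jaw":8.8},
    {"x":0,"y":0,"z":0,"rx":0,"ry":0,"rz":0,"jaw":8.8},
    {"x":0,"y":0,"z":0,"rx":0,"ry":0,"rz":0,"jaw":8.8},
    {"x":0,"y":0,"z":0,"rx":0,"ry":0,"rz":0,"jaw":8.8},
  ],
)

```text
clock: 3.3
tool_pos: [0.5093, 0.0318, 0.2997]
eef_rot: [0.813, 0.582, -0.0, 0.0]
contact_force: [0.6, -0.8, -0.2]
opening: 1.001
finger_force: 0.0
```

Run:
```python
from h import *
st=get_state();print(st["clock"],st["q"],st["tool_pos"],st["eef_rot"])
s=snapshot("wrist");cv2.imwrite("pics/w1.png",s["img"][:,:,::-1])
print(s["vertical_fov"],s["extrinsics"])
for p in [(.5115,.0345,.218),(.5115,.0345,.15),(.4985,.064,.204)]:print(proj(s,p))
```

```text
3.3 [ 0.17454647  0.50567779 -0.50925507  1.83147634  0.31068677  0.88393561
 -0.81018632] [0.50933336 0.03182447 0.29973225] [ 8.13495357e-01  5.81571397e-01 -2.50416260e-05  1.17259146e-04]
59.83428488550591 [[ 9.46279482e-01  3.12367476e-01  8.35565731e-02  5.31289549e-01]
 [-3.23349497e-01  9.13743829e-01  2.46002680e-01  9.55748542e-02]
 [ 4.93933131e-04 -2.59805264e-01  9.65660904e-01  4.34112480e-01]
 [ 0.00000000e+00  0.00000000e+00  0.00000000e+00  1.00000000e+00]]
[256.18221075 199.81105528]
[255.8379385  177.60510571]
[224.81502891 161.49691147]
```

View pics/w1.png

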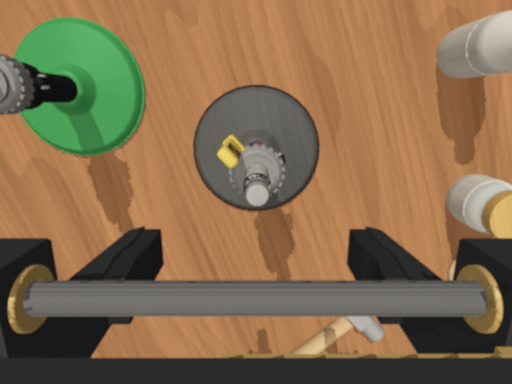

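Wrist: riser spigot top at about (257,190), clutch rim at about (259,168), yellow blade at about (231,150), base circle centre at about (257,148). The riser is about 10 px higher than predicted, so I'll measure it from this view.

Run:
```python
from h import *
s=snapshot("wrist");t=snapshot("top")
im=s["img"];cv2.imwrite("pics/w2.png",cv2.resize(im[120:220,190:325],None,fx=5,fy=5,interpolation=2)[:,:,::-1])
g=im.max(axis=2);m=((g<80)*255).astype(np.uint8)[:225];m=cv2.morphologyEx(m,cv2.MORPH_OPEN,np.ones((3,3)))
m[:, :180]=0;m[:,330:]=0
c=max(cv2.findContours(m,0,1)[0],key=cv2.contourArea);e=cv2.fitEllipse(cv2.convexHull(c));print(e)
for z in(0,.015,.02):print("base",z,onz(s,*e[0],z))
print(onz(s,257,190,.218),onz(s,259,168,.15),proj(s,(.5115,.0345,.01)))
```

```text
((260.4798583984375, 153.12982177734375), (110.01139831542969, 119.27210235595703), 50.05345153808594)
base 0 [0.51737865 0.03135512 0.        ]
base 0.015 [0.51785789 0.0335765  0.015     ]
base 0.02 [0.51801764 0.03431696 0.02      ]
[0.51422694 0.04086014 0.218     ] [0.51683794 0.04172296 0.15      ] [255.46581937 153.46188308]
```

View pics/w2.png

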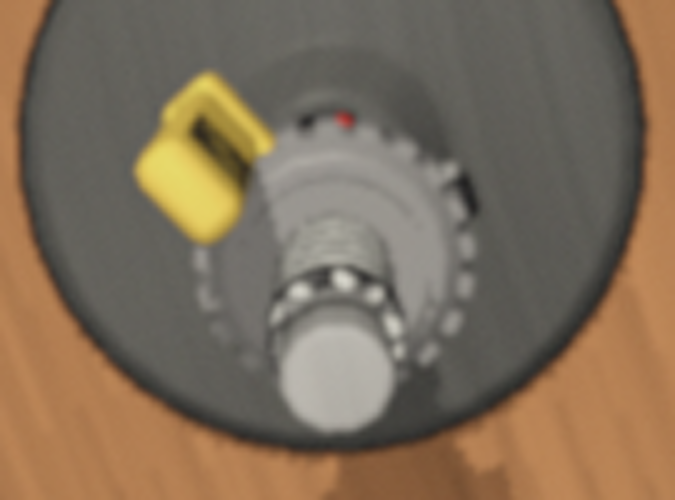

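Crop: spigot top centre at (257.6,195), cam ring centre at about (257,169.6). The yellow blade's flat top is at about (228,154).

Run:
```python
from h import *
s=snapshot("wrist");t=snapshot("top");S=snapshot("side")
print(onz(s,257.6,195,.218),onz(s,257,169.6,.145),onz(s,256.3,147.5,.01))
print(meet(s,(257.6,195),t,(236.7,180)),meet(s,(257.6,195),S,(251.3,163.7)))
b=onz(s,228,154,.204);print(b)
```

```text
[0.5134858  0.03750499 0.218     ] [0.51444973 0.04005821 0.145     ] [0.51495369 0.04144667 0.01      ]
(array([0.51234932, 0.03505822, 0.20834667]), np.float64(0.0007564366833402299)) (array([0.51390151, 0.03690767, 0.21674139]), np.float64(0.0011578752318407498))
[0.50235493 0.06832532 0.204     ]
```

Call:
send_rows(
  motion=[
    {"x":0.5,"y":0.2,"z":1.4,"rx":0,"ry":0,"rz":0,"jaw":8.8},
    {"x":0,"y":0,"z":1.4,"rx":0,"ry":0,"rz":0,"jaw":8.8},
    {"x":0,"y":0,"z":1.4,"rx":0,"ry":0,"rz":0,"jaw":8.8},
    {"x":0,"y":0,"z":1.4,"rx":0,"ry":0,"rz":0,"jaw":8.8},
    {"x":0,"y":0,"z":1.4,"rx":0,"ry":0,"rz":0,"jaw":8.8},
  ],
)

```text
clock: 4.1
tool_pos: [0.5127, 0.0364, 0.2282]
eef_rot: [0.813, 0.583, -0.0, -0.0]
contact_force: [0.5, -0.1, -0.4]
opening: 0.997
finger_force: 0.0
```

Run:
```python
from h import *
s=snapshot("wrist");cv2.imwrite("pics/w3.png",s["img"][:,:,::-1])
st=get_state();p=st["tool_pos"];print(p,proj(s,p),proj(s,(p[0],p[1],.218)),proj(s,(p[0],p[1],.145)))
import json;np.save("w3.npy",np.array([s["vertical_fov"],s["cx"],s["cy"]]+list(np.array(s["extrinsics"]).ravel())))
```

```text
[0.51137105 0.0360247  0.22629067] [251.76543303 259.09814891] [251.92981471 251.07257313] [252.87838048 204.76092775]
```

View pics/w3.png

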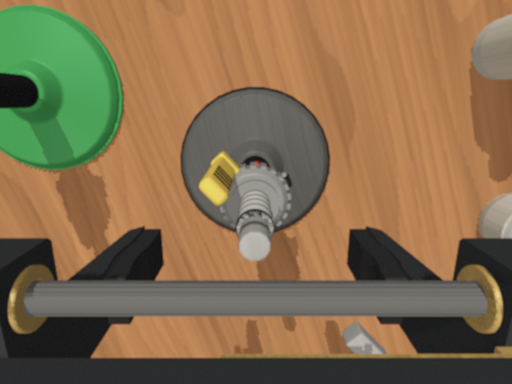

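Wrist: spigot top at about (255,245), midway between the fingertips (162 and 350, middle 256). The fingertip edge shows the same roughly 7 px upward bias, so the riser is centred. Now I'll go down and read the state.

Call:
send_rows(
  motion=[
    {"x":0,"y":0,"z":1.0,"rx":0,"ry":0,"rz":0,"jaw":8.8},
    {"x":0,"y":0,"z":1.2,"rx":0,"ry":0,"rz":0,"jaw":8.8},
    {"x":0,"y":0,"z":1.2,"rx":0,"ry":0,"rz":0,"jaw":8.8},
    {"x":0,"y":0,"z":1.2,"rx":0,"ry":0,"rz":0,"jaw":8.8},
    {"x":0,"y":0,"z":1.0,"rx":0,"ry":0,"rz":0,"jaw":8.8},
  ],
)

```text
clock: 4.65
tool_pos: [0.5126, 0.0359, 0.1726]
eef_rot: [0.813, 0.583, -0.0, -0.0]
contact_force: [0.1, -0.1, -0.6]
opening: 1.0
finger_force: 0.0
```

Run:
```python
from h import *
P=[]
for i in range(4):
    s=snapshot("wrist");P.append(get_state()["tool_pos"])
print(np.round(P,4));cv2.imwrite("pics/w4.png",s["img"][:,:,::-1]);print(get_state()["contact_force"])
```

```text
[[0.5119 0.0358 0.1714]
 [0.512  0.0358 0.1723]
 [0.5124 0.036  0.173 ]
 [0.5129 0.0361 0.1736]]
[-0.1057499  -0.57917925 -0.32816308]
```

View pics/w4.png

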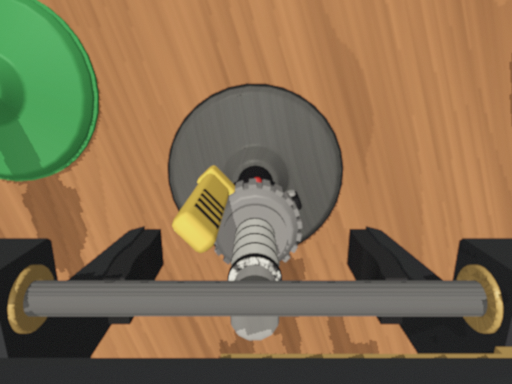

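Wrist: the riser is between the fingers (centre column about 255), and the blade at about (205,212) is well clear of the left finger's path. Closing gently.

Call:
send_rows(
  motion=[
    {"x":0,"y":0,"z":0,"rx":0,"ry":0,"rz":0,"jaw":6},
    {"x":0,"y":0,"z":0,"rx":0,"ry":0,"rz":0,"jaw":4.5},
    {"x":0,"y":0,"z":0,"rx":0,"ry":0,"rz":0,"jaw":3},
    {"x":0,"y":0,"z":0,"rx":0,"ry":0,"rz":0,"jaw":2.2},
    {"x":0,"y":0,"z":0,"rx":0,"ry":0,"rz":0,"jaw":1.5},
  ],
  grip_force=28,
)

```text
clock: 5.35
tool_pos: [0.5129, 0.036, 0.1739]
eef_rot: [0.813, 0.583, 0.0, 0.0]
contact_force: [0.1, 0.3, -0.9]
opening: 0.571
finger_force: 0.0
```

Call:
send_rows(
  motion=[
    {"x":0,"y":0,"z":0,"rx":0,"ry":0,"rz":0,"jaw":1.5},
    {"x":0,"y":0,"z":0,"rx":0,"ry":0,"rz":0,"jaw":1.5},
    {"x":0,"y":0,"z":0,"rx":0,"ry":0,"rz":0,"jaw":1.5},
    {"x":0,"y":0,"z":0,"rx":0,"ry":0,"rz":0,"jaw":1.5},
    {"x":0,"y":0,"z":0,"rx":0,"ry":0,"rz":0,"jaw":1.5},
  ],
)

```text
clock: 5.85
tool_pos: [0.5125, 0.0361, 0.1737]
eef_rot: [0.813, 0.583, -0.0, -0.0]
contact_force: [-1.9, -0.4, 1.7]
opening: 0.215
finger_force: 28.0
```

Call:
send_rows(
  motion=[
    {"x":0,"y":0,"z":-0.4,"rx":0,"ry":0,"rz":0,"jaw":1.5},
    {"x":0,"y":0,"z":-0.6,"rx":0,"ry":0,"rz":0,"jaw":1.5},
    {"x":0,"y":0,"z":-0.6,"rx":0,"ry":0,"rz":0,"jaw":1.5},
    {"x":0,"y":0,"z":-0.6,"rx":0,"ry":0,"rz":0,"jaw":1.5},
    {"x":0,"y":0,"z":-0.4,"rx":0,"ry":0,"rz":0,"jaw":1.5},
  ],
)

```text
clock: 6.35
tool_pos: [0.5124, 0.0361, 0.2003]
eef_rot: [0.813, 0.583, -0.0, -0.0]
contact_force: [-0.5, 1.6, -3.5]
opening: 0.219
finger_force: 28.0
```

Run:
```python
from h import *
P=[]
for i in range(4):
    s=snapshot("wrist");P.append(get_state()["tool_pos"])
print(np.round(P,4),get_state()["contact_force"],get_state()["opening"])
S=snapshot("side")
a=cv2.resize(S["img"][130:210,215:295],None,fx=5,fy=5,interpolation=2);b=s["img"][:,80:430]
cv2.imwrite("pics/w5.png",np.hstack([cv2.copyMakeBorder(a,0,0,0,0,0),cv2.resize(b,(365,400))])[:,:,::-1])
```

```text
[[0.5125 0.0361 0.2007]
 [0.5125 0.0361 0.2003]
 [0.5125 0.0361 0.2   ]
 [0.5125 0.0361 0.1997]] [-2.89557817  1.55497443 -2.30990088] 0.21745356688375775
```

View pics/w5.png

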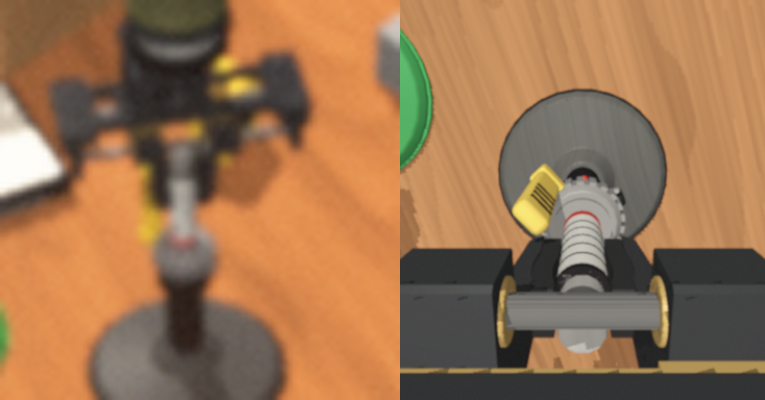

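Side and wrist: the red ring now shows right at the clutch rim (wrist crop about (580,215)), and the blade is beside the left finger. Sweeping clockwise (+rz).

Call:
send_rows(
  motion=[
    {"x":0,"y":0,"z":0,"rx":0,"ry":0,"rz":0.05,"jaw":1.5},
    {"x":0,"y":0,"z":0,"rx":0,"ry":0,"rz":0.05,"jaw":1.5},
    {"x":0,"y":0,"z":0,"rx":0,"ry":0,"rz":0.05,"jaw":1.5},
    {"x":0,"y":0,"z":0,"rx":0,"ry":0,"rz":0.05,"jaw":1.5},
    {"x":0,"y":0,"z":0,"rx":0,"ry":0,"rz":0.05,"jaw":1.5},
  ],
)

```text
clock: 7.1
tool_pos: [0.5123, 0.0361, 0.1994]
eef_rot: [0.879, 0.476, -0.001, -0.0]
contact_force: [-2.8, 1.2, -2.3]
opening: 0.218
finger_force: 28.8
```

Call:
send_rows(
  motion=[
    {"x":0,"y":0,"z":0,"rx":0,"ry":0,"rz":0.05,"jaw":1.5},
    {"x":0,"y":0,"z":0,"rx":0,"ry":0,"rz":0.05,"jaw":1.5},
    {"x":0,"y":0,"z":0,"rx":0,"ry":0,"rz":0.05,"jaw":1.5},
    {"x":0,"y":0,"z":0,"rx":0,"ry":0,"rz":0.05,"jaw":1.5},
    {"x":0,"y":0,"z":0,"rx":0,"ry":0,"rz":0.05,"jaw":1.5},
  ],
)

```text
clock: 7.6
tool_pos: [0.5122, 0.0361, 0.1994]
eef_rot: [0.932, 0.363, -0.001, -0.0]
contact_force: [-2.4, 0.9, -2.0]
opening: 0.217
finger_force: 28.8
```

```bash
cat > look.py <<'E'
from h import *
from scipy.spatial.transform import Rotation as R
P=[];M=[];F=[]
for i in range(3):
    s=snapshot("wrist");t=get_state();P.append(t["tool_pos"]);M.append(t["moment"]);F.append(t["contact_force"])
print(t["clock"],np.round(np.mean(P,0),4),"F",np.round(np.mean(F,0),2),"M",np.round(np.mean(M,0),3),"q",np.round(t["q"],2),t["finger_force"],t["opening"])
y=R.from_quat(t["eef_rot"]).as_matrix()[:,1];print("finger az",np.degrees(np.arctan2(-y[1],-y[0])))
m=ymask(s);m[:120]=0;m[:,:130]=0;m[:,420:]=0
n,l,st,c=cv2.connectedComponentsWithStats(m)
for i in range(1,n):
    if st[i,4]>60:
        p=onz(s,*c[i],.18);print(st[i],c[i],"az",np.degrees(np.arctan2(p[1]-.039,p[0]-.5135)))
cv2.imwrite("pics/last.png",s["img"][:,:,::-1])
E
python3 look.py
```

```text
7.75 [0.5123 0.0361 0.1994] F [-1.84  1.43 -3.27] M [0.294 0.468 0.086] q [ 0.02  0.63 -0.28  1.95  0.29  0.61 -1.28] 28.485896280035377 0.21824783380590657
finger az 132.71082859256416
[ 176  167   54   70 1971] [203.12886859 202.12480974] az 96.01351938775751
[173 265  18  69 668] [179.64520958 299.69610778] az 175.62534310569865
[319 264  19  70 657] [329.59056317 299.04414003] az -88.59949620030886
[ 130  346  290   12 1763] [311.51389677 353.47759501] az -112.36586984897643
```

Call:
send_rows(
  motion=[
    {"x":0,"y":0,"z":0,"rx":0,"ry":0,"rz":0.05,"jaw":1.5},
    {"x":0,"y":0,"z":0,"rx":0,"ry":0,"rz":0.05,"jaw":1.5},
    {"x":0,"y":0,"z":0,"rx":0,"ry":0,"rz":0.05,"jaw":1.5},
    {"x":0,"y":0,"z":0,"rx":0,"ry":0,"rz":0.05,"jaw":1.5},
    {"x":0,"y":0,"z":0,"rx":0,"ry":0,"rz":0.05,"jaw":1.5},
  ],
)

```text
clock: 8.25
tool_pos: [0.5122, 0.0362, 0.1994]
eef_rot: [0.97, 0.244, -0.001, -0.0]
contact_force: [-3.1, 1.3, -2.7]
opening: 0.218
finger_force: 28.9
```

```bash
python3 look.py|head -3
```

```text
8.4 [0.5122 0.0362 0.1994] F [-2.59  1.53 -3.18] M [0.363 0.571 0.067] q [-0.03  0.62 -0.21  1.95  0.22  0.59 -1.46] 28.556996639817953 0.21933803947203853
finger az 118.42424878021507
[ 176  167   54   70 1942] [203.03604531 202.39752832] az 81.08746636360635
```

Call:
send_rows(
  motion=[
    {"x":0,"y":0,"z":0,"rx":0,"ry":0,"rz":0.04,"jaw":1.5},
    {"x":0,"y":0,"z":0,"rx":0,"ry":0,"rz":0.04,"jaw":1.5},
    {"x":0,"y":0,"z":0,"rx":0,"ry":0,"rz":0.04,"jaw":1.5},
    {"x":0,"y":0,"z":0,"rx":0,"ry":0,"rz":0.04,"jaw":1.5},
    {"x":0,"y":0,"z":0,"rx":0,"ry":0,"rz":0.04,"jaw":1.5},
  ],
)

```text
clock: 8.9
tool_pos: [0.5122, 0.0362, 0.1995]
eef_rot: [0.989, 0.145, -0.001, -0.0]
contact_force: [-3.6, 2.5, -4.3]
opening: 0.221
finger_force: 29.1
```

```bash
python3 look.py|head -3
```

```text
9.05 [0.5122 0.0362 0.1995] F [-4.02  2.37 -4.  ] M [0.6   0.924 0.177] q [-0.07  0.62 -0.15  1.95  0.16  0.58 -1.6 ] 28.860502280294895 0.21616332685663234
finger az 106.80241049497515
[ 176  167   54   70 1944] [202.90226337 202.77572016] az 69.11541819132457
```

Call:
send_rows(
  motion=[
    {"x":0,"y":0,"z":0,"rx":0,"ry":0,"rz":0.02,"jaw":1.5},
    {"x":0,"y":0,"z":0,"rx":0,"ry":0,"rz":0.02,"jaw":1.5},
    {"x":0,"y":0,"z":0,"rx":0,"ry":0,"rz":0.02,"jaw":1.5},
    {"x":0,"y":0,"z":0,"rx":0,"ry":0,"rz":0.02,"jaw":1.5},
    {"x":0,"y":0,"z":0,"rx":0,"ry":0,"rz":0.02,"jaw":1.5},
  ],
)

```text
clock: 9.55
tool_pos: [0.512, 0.0363, 0.1995]
eef_rot: [0.995, 0.097, -0.001, -0.0]
contact_force: [-5.4, 2.8, -3.3]
opening: 0.22
finger_force: 31.1
```

```bash
python3 look.py|head -3; python3 -c "
from h import *
s=dict(snapshot('wrist'));p=get_state()
for n in('w1','w3','w4'):pass
w=np.load('w3.npy');s['vertical_fov'],s['cx'],s['cy']=w[:3];s['extrinsics']=w[3:].reshape(4,4);s['img']=cv2.imread('pics/w3.png')[:,:,::-1]
m=ymask(s);m[:120]=0;m[:,:130]=0;m[260:]=0
n,l,st,c=cv2.connectedComponentsWithStats(m)
for i in range(1,n):
  if st[i,4]>60:
    q=onz(s,*c[i],.18);print('start',st[i],np.degrees(np.arctan2(q[1]-.039,q[0]-.5135)))
"
```

```text
9.7 [0.512  0.0363 0.1995] F [-5.16  2.79 -4.04] M [0.615 1.012 0.428] q [-0.09  0.62 -0.12  1.95  0.13  0.58 -1.67] 30.972259724512696 0.21806105718495292
finger az 101.15725177572935
[ 175  169   54   69 1952] [201.91956967 204.17622951] az 65.28843575651699
start [ 199  151   40   55 1284] 112.57860086106213
```

Call:
send_rows(
  motion=[
    {"x":0,"y":0,"z":0,"rx":0,"ry":0,"rz":0.01,"jaw":1.5},
    {"x":0,"y":0,"z":0,"rx":0,"ry":0,"rz":0.01,"jaw":1.5},
    {"x":0,"y":0,"z":0,"rx":0,"ry":0,"rz":0.01,"jaw":1.5},
    {"x":0,"y":0,"z":0,"rx":0,"ry":0,"rz":0,"jaw":1.5},
    {"x":0,"y":0,"z":0,"rx":0,"ry":0,"rz":0,"jaw":1.5},
  ],
)

```text
clock: 10.25
tool_pos: [0.5118, 0.0364, 0.1995]
eef_rot: [0.997, 0.083, -0.001, 0.0]
contact_force: [-5.1, 2.9, -3.2]
opening: 0.22
finger_force: 33.0
```

```bash
python3 look.py|head -3; cp pics/last.png pics/w6.png
```

```text
10.4 [0.5118 0.0364 0.1995] F [-5.57  2.77 -4.01] M [0.561 1.081 0.619] q [-0.09  0.62 -0.11  1.95  0.12  0.58 -1.69] 32.96645619906485 0.21617364607144962
finger az 99.49174613752128
[ 174  170   55   69 1964] [201.20773931 205.27647658] az 65.22339145009506
```

View pics/w6.png

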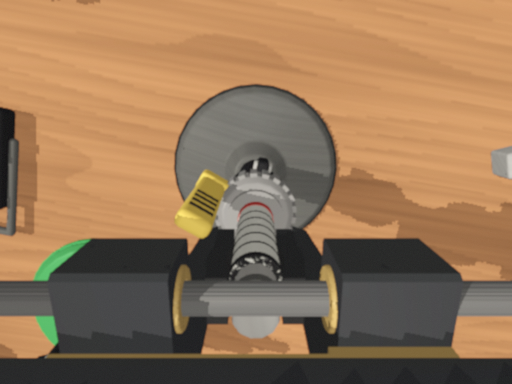

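Wrist: the red ring is at the rim (256,208), the finger rests against the blade, and the lever has stopped at az 65.2° while the moment keeps rising, so it is on its stop. I'll ease the push a little, verify and hand in.

Call:
send_rows(
  motion=[
    {"x":0,"y":0,"z":0,"rx":0,"ry":0,"rz":-0.01,"jaw":1.5},
    {"x":0,"y":0,"z":0,"rx":0,"ry":0,"rz":-0.01,"jaw":1.5},
    {"x":0,"y":0,"z":0,"rx":0,"ry":0,"rz":0,"jaw":1.5},
    {"x":0,"y":0,"z":0,"rx":0,"ry":0,"rz":0,"jaw":1.5},
    {"x":0,"y":0,"z":0,"rx":0,"ry":0,"rz":0,"jaw":1.5},
  ],
)

```text
clock: 10.9
tool_pos: [0.5119, 0.0363, 0.1995]
eef_rot: [0.996, 0.092, -0.001, 0.0]
contact_force: [-5.1, 2.5, -3.8]
opening: 0.222
finger_force: 31.6
```

```bash
python3 look.py|head -3; python3 -c "
from plant import *
print(finish_job())"
```

```text
11.05 [0.5119 0.0364 0.1995] F [-5.01  2.58 -4.17] M [0.56  1.052 0.455] q [-0.09  0.62 -0.12  1.95  0.13  0.58 -1.67] 31.626458689570427 0.22097625276659366
finger az 100.59793511978974
[ 175  169   54   70 1956] [201.69120654 204.5894683 ] az 65.30674692055663
the job is handed in; nothing more can be done
None
```

I raised the riser about 26 mm, putting its red ring level with the clutch rim, and swept the yellow lever clockwise until it stopped moving. I handed the job in at about 11 s, still holding the riser at roughly 32 N, and no verdict came back.

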